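# Shut off the leak-test regulator

### The arm

A 6-joint arm with a two-finger parallel gripper is mounted at the origin on a cart in front of the work surface, level with it; the furniture and walls round the work are solid. World frame = base frame: x ahead of the robot, y to its left, z up, the work surface at z = 0. Lengths are in m, angles in rad, forces in N, time in s.
With the tool pointing down it reaches from about 0.25 to 0.775 m from the base axis. Payload 4 kg.
Tool frame: the origin (TCP) lies midway between the tips of the shut fingers; the grasp point (between the pads) lies 19 mm behind it (robot.hold_point_z is the distance from the TCP to the grasp point, in m); x points along the fingers, z is the direction in which the jaws open and shut, and the axes are right-handed (so a half turn about x gives the same grasp; the last joint's range is limited). The gripper opens to 94 mm and grips with 3 to 60 N. Pads are 16 mm wide; open, the fingers measure 119 mm over their backs; the gripper's body (75 mm by 177 mm) begins 78 mm behind the grasp point.
Start: joints at [1.084, 0.087, 1.371, -0, 1.684, -0.103], TCP at [0.206, 0.51, 0.206] pointing down, gripper open.
Joint ranges: [-3.1, 3.1], [-0.76, 2.03], [0.27, 2.55], [-1.08, 4.22], [0.17, 2.65], [-2.57, 2.57]. Speed limits (rad/s): [2.79, 2.79, 3.14, 3.14, 3.14, 3.14].

### API

Orientations are given as a unit quaternion [x, y, z, w].
In Python, from plant import robot, eyes gives the robot as it stands.
- The arm moves only by the tool servo_tool, never from a script. Its argument "targets" is a list of rows, each a list of 7 numbers: the turn, a rotation vector about the world's x, y, z in degrees, then the shift along the world's x, y, z in cm, then the opening, from 0 (shut) to 1 (fully open). In form: [[ax, ay, az, tx, ty, tz, fingers], ...]. A call has 1 to 20 rows; each row is the pose to reach, as a shift and turn from the pose measured when the call began; what a row does not reach only later rows make up. A row lasts 1/12 s, in which the tool goes at most 41.7 mm and 7.16 degrees, less where a joint would pass 70% of its speed; a pose out of reach is approached as far as the arm can. A call with a gripper value outside its range is refused whole. The fingers move at their own pace and stop on an object; the grip force is fixed at half the most. Time passes only in rows, so rows that repeat a pose let the fingers close. It gives the time, the measured TCP pose, the force and the opening at its end, in the units of the state.
- robot.read_state(): the state, without advancing time (a new reading comes with each control period).
- eyes.grab_frame(name): name is "scene" or "top" or "wrist"; returns the picture (400x640x3 uint8, blue, green, red); there is no depth.
- eyes.camera_params(name): a dict with "fov_y" (degrees; the focal length in pixels is half the picture's height over the tangent of half this angle, whatever the lens; pixels are square), "cx", "cy" (the principal point, pixels), "distortion" ([k1, k2, p1, p2, k3] as OpenCV has them; the pictures are not rectified), "R" (3x3) and "t" (3): a world point X has camera coordinates R X + t. Camera axes: x right, y down, z forward; pixel columns grow to the right and rows downward; lengths in m; the calibration is good to about 2 mm. A picture is of the moment at which its call begins: read the wrist's pose just before it. camera_params takes no time and is no camera call; for the wrist camera it gives the pose at the moment of the call.
- robot.close_job(): hands the job in, once; it reports no verdict.
The state is a dict: "time_s": time; "q": joint angles; "joint_vel": joint speeds; "effort": joint torques, N m; "tool_pos": TCP position; "tcp_rot": TCP orientation; "wrist_force": force on the tool from outside, world axes, zero at the start; "moment": the same for the moment, N m; "opening": finger opening in m.
Only numpy, scipy, OpenCV 4.12 (cv2) and the standard library are available. Lean on these libraries where they do the work, as an engineer would, in place of code of your own. Each camera call takes 0.05 s, during which the arm holds its last target. There are 200 camera calls.

### The job

Shut off the regulator on the bench: it is the sloped grey console whose knob has a raised wing (bar) grip. Turn that knob anticlockwise all the way until its lug presses firmly on the rubber-sleeved stop post, feeling for the stop and not forcing it, then let go. Do not turn the round knob on the other console.

Things in the scene. Friction and masses are not known exactly. Their poses are not given: they have to be found in the camera images.
- regulator: fixed grey wedge console, 120 mm wide, 140 deep, 35 high in front (-x, toward the robot), 133 at its back; origin mid underside, x to its back, y left, z up. Its control face slopes 0.61 rad: outward normal (-0.573, 0, 0.820) here. The knob axis leaves it 84 mm above the origin. The stop post (10 mm rubber sleeve, 13 mm high) stands on the face right (-y) of the knob, 37 mm from the axis
- wing_knob: the regulator's black knob; origin on its axis at the control face, z outward along the axis, x along the wing. Skirt of radius 30 mm up to 12 mm above the face; on it a straight wing (bar grip) 62 mm long (x), 14 thick (y), from 12 to 45 mm above the face, white line on its +x end. A steel lug reaches 41 mm from the axis along -y, 12 mm above the face
- wing_knob_grip (a point): on the knob axis in the middle of the wing, 33 mm above the control face; axes as wing_knob
- wing_knob_turn (a joint): turn of the wing knob, rad, clockwise positive as seen facing the knob; starts at 1.9 to 2.7. Drags with 0.12 N m, stays where left. At 0 the wing's x axis points up the slope. The stop post can be set along a short arc slot: the lug meets it somewhere between 0 and -0.3, differently each time, to be found by feel; its rubber gives 0.01 to 0.03 rad
- flow_unit: second fixed console, same grey wedge and face as the regulator, but with a round knob; leave alone. Origin and axes as regulator.
- round_mark (a point): white pointer line of the round knob on the flow unit, at its rim: 24 mm from the knob's axis, 45 mm above the face. The round knob is 50 mm in diameter, 45 mm high, with a fluted side, the same skirt, lug and stop post.

How it is judged:
On the way:
1. the wing knob's lug presses on its stop post with more than 4 N for 0.2 s (contact force between wing_knob and regulator above 4 N), for 0.2 s.
At the end, for the whole second after the job is handed in: the wing knob has been pressed firmly on its stop post (over 4 N at the lug for 0.2 s), has been left there (its turn not above 0.04 rad) at rest and released; the round knob stands as it was (pointer within 6 mm) (value of joint wing_knob_turn below 0.04 rad and angular speed of wing_knob below 0.1 rad/s and distance of round_mark from where it was at the start of the episode below 0.006 m); the robot touches nothing.
It fails at once if the wing knob is forced: more than 45 N (1.6 N m) between its lug and the stop post (contact force between wing_knob and regulator above 45 N).
It fails at once if the round knob is turned: its pointer moves more than 6 mm (distance of round_mark from where it was at the start of the episode above 0.006 m).
It also fails if it takes over 58 s, if anything falls off the work surface, if the arm or the gripper's body presses on something with over 40 N, if the wrist force passes 120 N, or if a joint passes its speed limit or range.

## Working session

There is one attempt and no reset: what is moved stays moved. The work goes in short steps, Python scripts to look and compute and a tool call to move; the robot and the scene stay as the last step left them, time stands still between calls to the robot, and variables do not carry over. Pictures are saved under pics/ and viewed, about 8 in all and at most 12, crops included, and the job is handed in when it is done.

Besides the shell and the picture viewer there is one more tool, called as name(argument=value, ...), one argument or row to a line, values as JSON. servo_tool: Moves the arm, as the interface text tells. Its arguments: {"type":"object","properties":{"targets":{"type":"array","items":{"type":"array","items":{"type":"number"}}}},"required":["targets"]}

```bash
mkdir -p pics; ls
python3 - <<'E'
from plant import robot, eyes
import cv2
print(robot.read_state())
for n in ("scene","top"):
    cv2.imwrite(f"pics/{n}0.png",eyes.grab_frame(n)); print(n,eyes.camera_params(n))
E
```

```text
pics
{'time_s': 0.0, 'q': array([ 1.08389313e+00,  8.79936907e-02,  1.37224805e+00, -2.18240223e-05,
        1.68358616e+00, -1.03100568e-01]), 'joint_vel': array([-1.14869798e-03,  9.57438348e-05, -4.22441847e-04, -3.87965224e-05,
       -2.16720487e-03, -2.41330976e-03]), 'effort': array([-6.75775882e-04, -3.40203452e+01, -3.02416849e+01,  7.17112608e-02,
        3.31567973e-02, -1.90738979e-04]), 'tool_pos': array([0.2057026 , 0.50949767, 0.20428618]), 'tcp_rot': array([-0.39583687,  0.58687816,  0.39507894,  0.5854911 ]), 'wrist_force': array([0.52996497, 0.89423083, 0.68191687]), 'moment': array([-0.03862827,  0.02029717,  0.0148717 ]), 'opening': 0.09366432270815572}
scene {'fov_y': 55.723096982724186, 'cx': 317.76051281305405, 'cy': 198.07936922324706, 'distortion': array([0.02358419, 0.        , 0.        , 0.        , 0.        ]), 'R': array([[ 0.60905091, -0.79307803, -0.0091776 ],
       [-0.53230084, -0.40015194, -0.74601223],
       [ 0.58797348,  0.45924467, -0.665869  ]]), 't': array([-0.25810395,  0.41823025,  0.57455642])}
top {'fov_y': 49.3840469370754, 'cx': 326.6874886576077, 'cy': 203.7808495026231, 'distortion': array([0.01929339, 0.        , 0.        , 0.        , 0.        ]), 'R': array([[-0.00916691, -0.99977852, -0.01894416],
       [-0.98226217,  0.0125514 , -0.18709222],
       [ 0.18728856,  0.01689307, -0.98215967]]), 't': array([0.11408512, 0.56043552, 0.84229248])}
```

View pics/scene0.png

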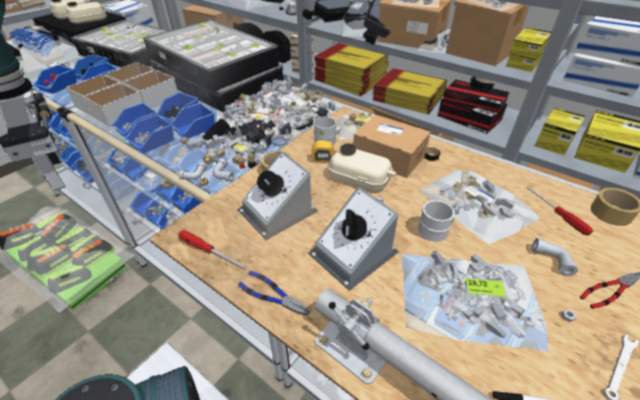

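View pics/top0.png

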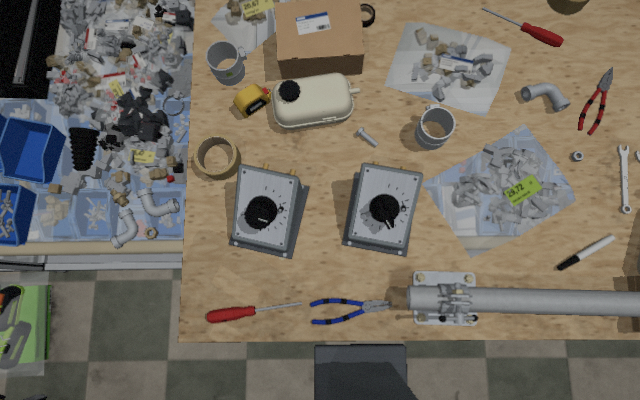

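The two consoles are at about (262,212) and (383,208) in the top view. The right one seems to carry the wing, so I'm zooming in on both.

Run:
```python
import cv2, numpy as np
a=cv2.imread("pics/top0.png")[155:265,222:432]; b=cv2.imread("pics/scene0.png")[140:290,235:405]
a=cv2.resize(a,None,fx=3.8,fy=3.8,interpolation=cv2.INTER_CUBIC)
cv2.imwrite("pics/c1.png",a)
cv2.imwrite("pics/c2.png",cv2.resize(b,None,fx=4,fy=4,interpolation=cv2.INTER_CUBIC))
```

```text
(no output)
```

View pics/c1.png

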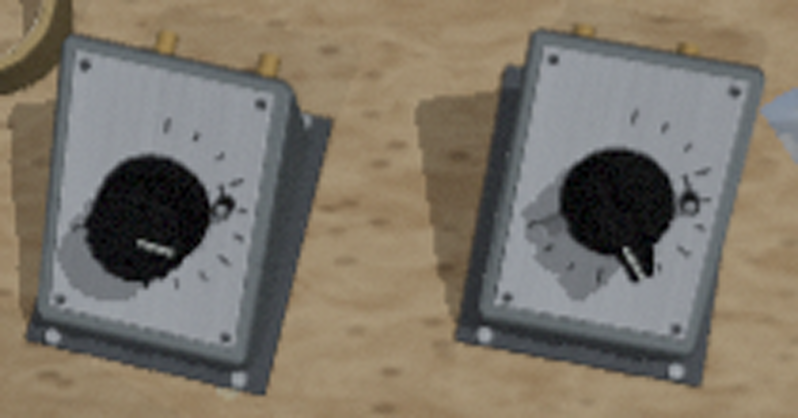

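View pics/c2.png

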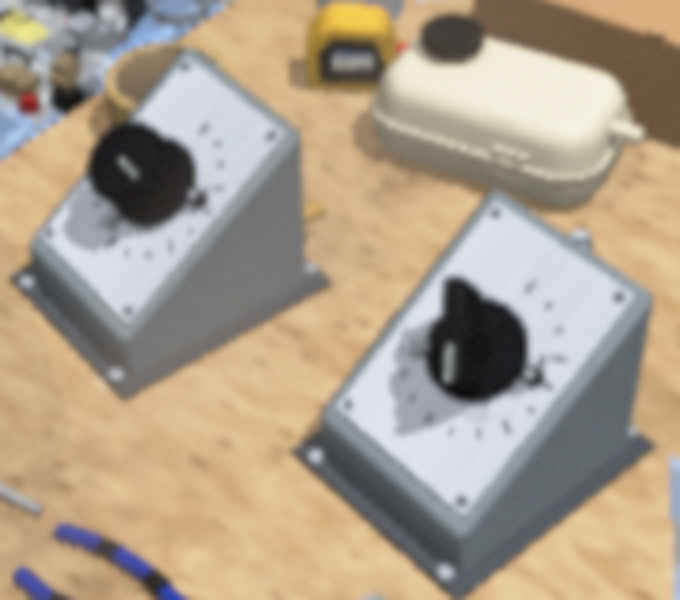

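The right-hand console, with the winged black knob, is the regulator. The left one has the round knob. Next I'll fit the regulator's pose from the face corners, and the wing angle from the white line.

```bash
cat > h.py <<'E'
import numpy as np, cv2
from scipy.optimize import least_squares
from scipy.spatial.transform import Rotation as Ro
from plant import robot, eyes
def proj(n,X):
    p=eyes.camera_params(n); f=200/np.tan(np.radians(p["fov_y"]/2))
    K=np.array([[f,0,p["cx"]],[0,f,p["cy"]],[0,0,1]])
    return cv2.projectPoints(np.array(X,float).reshape(-1,1,3),cv2.Rodrigues(p["R"])[0],p["t"],K,p["distortion"])[0][:,0]
s=np.arctan2(98,140)
Rf=np.array([[np.cos(s),0,-np.sin(s)],[0,1,0],[np.sin(s),0,np.cos(s)]]) # cols: up-slope, left, normal
E
cat > fit.py <<'E'
from h import *
C=np.array([[70,60,133],[70,-60,133],[-70,-60,35],[-70,60,35]])/1e3
post=np.array([0,0,.084])+Rf@[0,-.037,.013]
P=np.vstack([C])
t=np.array([[537,33],[762,72],[692,352],[480,318]])/3.8+[222,155]
c=np.array([[495,190],[650,292],[460,530],[325,415]])/4+[235,140]
W=lambda v,P:P@Ro.from_euler('z',v[2]).as_matrix().T+[v[0],v[1],0]
r=least_squares(lambda v:np.r_[(proj("top",W(v,P))-t).ravel(),(proj("scene",W(v,P))-c).ravel()],[.5,.0,0])
v=r.x; print(v,np.degrees(v[2])); print(r.fun.reshape(-1,2).round(1))
print("post px top",(proj("top",W(v,post[None]))-[222,155])*3.8,"scene",(proj("scene",W(v,post[None]))-[235,140])*4)
lt=np.array([632,263])/3.8+[222,155]; lc=np.array([448,362])/4+[235,140]
q=least_squares(lambda X:np.r_[(proj("top",X)-lt).ravel(),(proj("scene",X)-lc).ravel()],[.5,0,.15])
A=Ro.from_euler('z',v[2]).as_matrix()@Rf
ctr=W(v,np.array([[0,0,.084]]))[0]
l=A.T@(q.x-ctr); print("line in face",l*1e3,"res",q.fun.round(1),"turn cw",-np.arctan2(l[1],l[0])%(2*np.pi))
print("ctr",ctr,"grip",ctr+A[:,2]*.033,"normal",A[:,2],"upslope",A[:,0],"left",A[:,1])
for th in (1.9,2.1,2.3,2.5,2.7):
    L=[ctr+A@[d*np.cos(th),-d*np.sin(th),.045] for d in (.012,.0305)]
    print(th,((proj("top",L)-[222,155])*3.8).round().tolist(),((proj("scene",L)-[235,140])*4).round().tolist())
E
python3 fit.py
```

```text
[ 0.54773831 -0.00712956 -0.19850496] -11.373496501254419
[[-1.  -2.4]
 [ 2.4 -1.5]
 [ 1.1  2. ]
 [-0.7  0.1]
 [-0.6 -2.7]
 [ 1.3 -1.2]
 [-0.3  3.2]
 [-3.4 -0.2]]
post px top [[688.90540531 221.4777152 ]] scene [[517.07822108 383.81807247]]
line in face [-14.19029274 -10.96344374  42.20339884] res [ 0.4 -0.4 -0.6  0.1] turn cw 2.4837827026331234
ctr [ 0.54773831 -0.00712956  0.084     ] grip [ 0.52918567 -0.00339762  0.11103465] normal [-0.56220098  0.11308899  0.81923192] upslope [ 0.80314425 -0.16155571  0.57346234] left [0.19720387 0.9803625  0.        ]
1.9 [[638.0, 246.0], [671.0, 263.0]] [[456.0, 346.0], [473.0, 373.0]]
2.1 [[636.0, 250.0], [663.0, 272.0]] [[452.0, 348.0], [463.0, 379.0]]
2.3 [[632.0, 252.0], [654.0, 279.0]] [[448.0, 350.0], [452.0, 383.0]]
2.5 [[628.0, 255.0], [644.0, 285.0]] [[444.0, 350.0], [442.0, 384.0]]
2.7 [[623.0, 256.0], [632.0, 288.0]] [[440.0, 350.0], [431.0, 383.0]]
```

```bash
cat > ik.py <<'E'
from h import *
st=robot.read_state(); q=st["q"]; R=Ro.from_quat(st["tcp_rot"]).as_matrix(); print("R",R.round(3).tolist())
def arm(q): return Ro.from_euler('Z',q[0]).as_matrix()@Ro.from_euler('Y',q[1]+q[2]).as_matrix()@Ro.from_euler('Z',q[3]).as_matrix()@Ro.from_euler('Y',q[4]).as_matrix()
for sg in (1,-1):
    M=Ro.from_euler('Z',sg*q[5]).as_matrix().T@arm(q).T@R; print(sg,M.round(3).tolist())
v=[.5477,-.0071,-.1985]
A=Ro.from_euler('z',v[2]).as_matrix()@Rf
for pick in (1,-1):
  for th in (2.43,-.1):
    wy=A@[np.sin(th),np.cos(th),0]; x=-A[:,2]; z=pick*wy
    T=np.c_[x,np.cross(z,x),z]; print(pick,th,"T quat",Ro.from_matrix(T).as_quat().round(4))
    rv=Ro.from_matrix(T@R.T).as_rotvec(degrees=True); print(" rotvec from now",rv.round(1))
    for sg in (1,-1):
      M=Ro.from_euler('Z',sg*q[5]).as_matrix().T@arm(q).T@R
      for j1 in (0.085,):
        for s23 in (1.0,1.4):
          N=(Ro.from_euler('Z',j1)*Ro.from_euler('Y',s23)).as_matrix().T@T@M.T
          e=Ro.from_matrix(N).as_euler('ZYZ'); print("  sg",sg,"s23",s23,"j4,j5,j6",e[0].round(2),e[1].round(2),(sg*e[2]).round(2))
E
python3 ik.py; python3 -c "
from plant import robot
print([a for a in dir(robot) if a[0]!='_'])"
```

```text
R [[-0.001, -0.927, 0.374], [-0.002, 0.374, 0.927], [-1.0, 0.0, -0.002]]
1 [[0.0, 0.0, -1.0], [0.0, 1.0, 0.0], [1.0, -0.0, -0.0]]
-1 [[0.0, 0.205, -0.979], [0.0, 0.979, 0.205], [1.0, -0.0, -0.0]]
1 2.43 T quat [ 0.4092  0.3812 -0.2713  0.7834]
 rotvec from now [  34.6  -26.2 -123.8]
  sg 1 s23 1.0 j4,j5,j6 -0.16 1.55 1.1
  sg 1 s23 1.4 j4,j5,j6 -0.18 1.16 1.17
  sg -1 s23 1.0 j4,j5,j6 -0.16 1.55 -1.3
  sg -1 s23 1.4 j4,j5,j6 -0.18 1.16 -1.37
1 -0.1 T quat [-0.6238  0.3735  0.2818  0.6261]
 rotvec from now [-11.6 -33.1  15.9]
  sg 1 s23 1.0 j4,j5,j6 -0.16 1.55 -1.43
  sg 1 s23 1.4 j4,j5,j6 -0.18 1.16 -1.36
  sg -1 s23 1.0 j4,j5,j6 -0.16 1.55 1.23
  sg -1 s23 1.4 j4,j5,j6 -0.18 1.16 1.16
-1 2.43 T quat [ 0.7834 -0.2713 -0.3812 -0.4092]
 rotvec from now [-21.7 -28.9  49.8]
  sg 1 s23 1.0 j4,j5,j6 -0.16 1.55 -2.04
  sg 1 s23 1.4 j4,j5,j6 -0.18 1.16 -1.98
  sg -1 s23 1.0 j4,j5,j6 -0.16 1.55 1.84
  sg -1 s23 1.4 j4,j5,j6 -0.18 1.16 1.77
-1 -0.1 T quat [ 0.6261  0.2818 -0.3735  0.6238]
 rotvec from now [  47.   -16.8 -156.7]
  sg 1 s23 1.0 j4,j5,j6 -0.16 1.55 1.71
  sg 1 s23 1.4 j4,j5,j6 -0.18 1.16 1.78
  sg -1 s23 1.0 j4,j5,j6 -0.16 1.55 -1.91
  sg -1 s23 1.4 j4,j5,j6 -0.18 1.16 -1.98
['Unreachable', 'close_job', 'hold_point_z', 'read_state']
```

servo_tool(
  targets=[
    [1.7, -1.3, -6.2, 1.3, -2.5, 0.2, 1],
    [3.5, -2.6, -12.4, 2.6, -5, 0.4, 1],
    [5.2, -3.9, -18.6, 3.9, -7.5, 0.6, 1],
    [6.9, -5.2, -24.8, 5.3, -10, 0.8, 1],
    [8.6, -6.5, -31, 6.6, -12.5, 1, 1],
    [10.4, -7.9, -37.1, 7.9, -15, 1, 1],
    [12.1, -9.2, -43.3, 9.2, -17.5, 1, 1],
    [13.8, -10.5, -49.5, 10.5, -20, 1, 1],
    [15.6, -11.8, -55.7, 11.8, -22.5, 1, 1],
    [17.3, -13.1, -61.9, 13.2, -25, 1, 1],
    [19, -14.4, -68.1, 14.5, -27.5, 1, 1],
    [20.8, -15.7, -74.3, 15.8, -30, 1, 1],
    [22.5, -17, -80.5, 17.1, -32.5, 1, 1],
    [24.2, -18.3, -86.7, 18.4, -35, 1, 1],
    [26, -19.6, -92.9, 19.7, -37.5, 0.8, 1],
    [27.7, -21, -99, 21, -40, 0.6, 1],
    [29.4, -22.3, -105.2, 22.4, -42.5, 0.3, 1],
    [31.1, -23.6, -111.4, 23.7, -45, 0, 1],
    [32.9, -24.9, -117.6, 25, -47.5, -0.3, 1],
    [34.6, -26.2, -123.8, 26.3, -50.1, -0.5, 1],
  ],
)

```text
time_s: 1.77
tool_pos: [0.4684, 0.0072, 0.1984]
tcp_rot: [0.411, 0.38, -0.273, 0.782]
wrist_force: [0.4, -0.2, -0.2]
opening: 0.094
```

Run:
```python
from h import *
s=robot.read_state(); p=eyes.camera_params("wrist"); im=eyes.grab_frame("wrist"); im2=eyes.grab_frame("top")
print(s["time_s"],s["tool_pos"],s["tcp_rot"],s["q"].round(2)); print(p["fov_y"],p["cx"],p["cy"],p["distortion"],p["R"].tolist(),p["t"].tolist())
np.savez("w1.npz",R=p["R"],t=p["t"])
cv2.imwrite("pics/w1.png",im); cv2.imwrite("pics/top1.png",im2)
```

```text
1.7667 [0.46844775 0.00719292 0.19839333] [ 0.41125222  0.38027069 -0.27282328  0.78219772] [-0.03 -0.56  2.02 -0.11  1.07  1.05]
69.50205386220719 313.9350665629872 199.2733964830633 [0.01198759 0.         0.         0.         0.        ] [[0.3702201486700396, -0.8509418984275212, 0.3726055917713824], [-0.8685994371198595, -0.45931272245327975, -0.1859215986044163], [0.3293509668329503, -0.25481308540403624, -0.9091744783885425]] [-0.2409757069783683, 0.475807350905808, 0.22341363325638355]
```

View pics/w1.png

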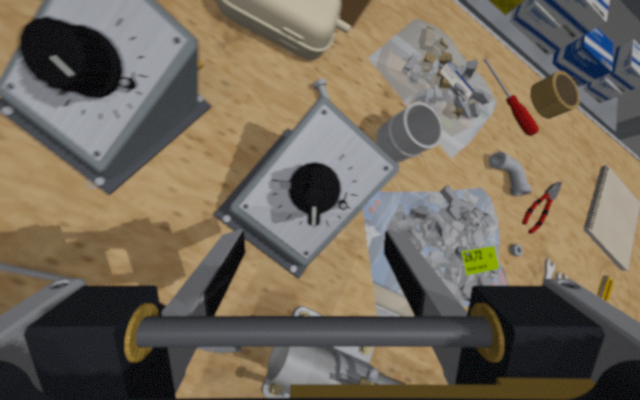

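Wrist view: the regulator's knob is at about (315,188), with its white line near (314,215). I'll zoom in and overlay the model to check the fit.

Run:
```python
from h import *
im=cv2.imread("pics/w1.png"); 
cv2.imwrite("pics/w1c.png",cv2.resize(im[115:285,205:405],None,fx=3.5,fy=3.5,interpolation=cv2.INTER_CUBIC))
```

```text
(no output)
```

View pics/w1c.png

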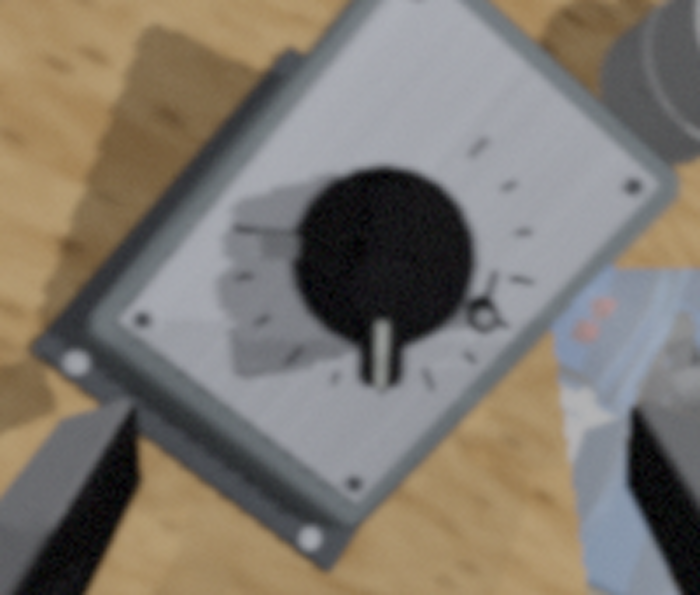

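```bash
cat > fit2.py <<'E'
from h import *
w=np.load("w1.npz"); cp=eyes.camera_params
def cam(n):
    p=dict(cp(n)); 
    if n=="wrist": p["R"],p["t"]=w["R"],w["t"]
    return p
P={n:cam(n) for n in("top","scene","wrist")}
eyes.camera_params=lambda n:P[n]
o={"top":(3.8,[222,155]),"scene":(4,[235,140]),"wrist":(3.5,[205,115])}
N=np.nan
obs={"top":[[537,33],[762,72],[692,352],[480,318],[625,248],[640,278],[690,203],[617,200]],
"scene":[[495,190],[650,292],[460,530],[325,415],[447,345],[449,378],[535,375],[N,N]],
"wrist":[[N,N],[678,182],[345,525],[88,325],[381,320],[380,383],[483,315],[384,257]]}
def pts(v):
    x,y,yaw,ins,th,r1,r2,pa=v
    A=Ro.from_euler('z',yaw).as_matrix()@Rf; c=np.array([x,y,.084])
    L=.0854-ins; W=.060-ins
    f=[[L,W,0],[L,-W,0],[-L,-W,0],[-L,W,0]]+[[r*np.cos(th),-r*np.sin(th),.045] for r in(r1,r2)]+[[-.037*np.sin(pa),-.037*np.cos(pa),.013],[0,0,.012]]
    return np.array(f)@A.T+c,A,c
def res(v):
    X=pts(v)[0]; out=[]
    for n in obs:
        s,of=o[n]; out.append(proj(n,X)-(np.array(obs[n])/s+of))
    return np.nan_to_num(np.array(out))
r=least_squares(lambda v:res(v).ravel(),[.5477,-.0071,-.1985,.003,2.43,.012,.03,-.3],x_scale=[.01,.01,.1,.003,.1,.01,.01,.1],loss="soft_l1")
v=r.x; print(v.round(4)); print(res(v).round(1).tolist())
X,A,c=pts(v); print("c",c,"n",A[:,2].round(4)); np.savez("pose.npz",A=A,c=c,th=v[4])
E
python3 fit2.py
```

```text
[ 0.5488 -0.007  -0.2096  0.0037  2.418   0.0086  0.0276 -0.2454]
[[[0.9, -1.0], [0.3, -0.2], [-0.8, -0.2], [1.0, -2.0], [0.0, -0.4], [1.0, -0.5], [0.0, 0.3], [0.0, 1.4]], [[0.2, -0.8], [-0.9, -0.7], [-0.7, 0.3], [-1.1, -1.2], [-0.2, -0.7], [-0.7, -0.3], [-2.2, -1.6], [0.0, 0.0]], [[0.0, 0.0], [0.9, -0.9], [1.1, 0.0], [1.0, 0.4], [-0.5, 0.5], [-0.1, 0.1], [0.0, 0.1], [-1.3, 1.9]]]
c [ 0.54881089 -0.00704789  0.084     ] n [-0.5609  0.1193  0.8192]
```

The fit is consistent, with residuals of about 1 px and a turn of 2.42. Next is the approach delta: TCP 17 mm above the face, which puts the grasp at 36 mm.

```bash
cat > go.py <<'E'
from h import *
import sys
d=np.load("pose.npz"); A,c=d["A"],d["c"]; th=float(sys.argv[1]); h=float(sys.argv[2])
s=robot.read_state(); R=Ro.from_quat(s["tcp_rot"])
wy=A@[np.sin(th),np.cos(th),0]; x=-A[:,2]; T=np.c_[x,np.cross(wy,x),wy]
print("rot",(Ro.from_matrix(T)*R.inv()).as_rotvec(degrees=True).round(2),"shift cm",((c+A[:,2]*h-s["tool_pos"])*100).round(2))
l=A.T@(s["tool_pos"]-c)*1e3; z=A.T@R.as_matrix()[:,2]
print("TCP in face mm",l.round(1),"turn of tool",np.arctan2(z[0],z[1]).round(3),"tilt deg",np.degrees(np.arccos(-A[:,2]@R.as_matrix()[:,0])).round(1))
f=A.T@s["wrist_force"]; print("t",s["time_s"],"F face",f.round(1),"M face",(A.T@s["moment"]).round(2),"open",s["opening"],"q",s["q"].round(2))
E
python3 go.py 2.418 .017
```

```text
rot [-0.41 -0.08  0.19] shift cm [ 7.09 -1.14 -9.95]
TCP in face mm [ -1.7  -3.6 139.6] turn of tool 2.424 tilt deg 0.3
t 1.8667 F face [-0.3  0.6 -0.4] M face [-0.05  0.45  0.01] open 0.0939136593967038 q [-0.04 -0.56  2.02 -0.11  1.08  1.05]
```

servo_tool(
  targets=[
    [-0.4, -0.1, 0.2, 0.7, -0.3, -0.9, 1],
    [-0.4, -0.1, 0.2, 1.5, -0.4, -1.9, 1],
    [-0.4, -0.1, 0.2, 2.3, -0.5, -3, 1],
    [-0.4, -0.1, 0.2, 3.1, -0.6, -4.1, 1],
    [-0.4, -0.1, 0.2, 3.9, -0.7, -5.2, 1],
    [-0.4, -0.1, 0.2, 4.7, -0.8, -6.4, 1],
    [-0.4, -0.1, 0.2, 5.4, -0.9, -7.5, 1],
    [-0.4, -0.1, 0.2, 6.1, -1.0, -8.4, 1],
    [-0.4, -0.1, 0.2, 6.7, -1.1, -9.3, 1],
    [-0.4, -0.1, 0.2, 7.1, -1.1, -9.9, 1],
    [-0.4, -0.1, 0.2, 7.1, -1.1, -9.9, 1],
    [-0.4, -0.1, 0.2, 7.1, -1.1, -9.9, 1],
  ],
)

```text
time_s: 2.87
tool_pos: [0.539, -0.0041, 0.098]
tcp_rot: [0.406, 0.381, -0.273, 0.784]
wrist_force: [0.2, 0.6, -0.3]
opening: 0.0943
```

```bash
python3 go.py 2.418 .017
python3 - <<'E'
from h import *
cv2.imwrite("pics/w2.png",eyes.grab_frame("wrist"))
E
```

```text
rot [-0.01 -0.05 -0.08] shift cm [ 0.03 -0.09 -0.01]
TCP in face mm [-0.3  0.9 17.3] turn of tool 2.417 tilt deg 0.1
t 2.8667 F face [-0.1  0.6 -0.2] M face [-0.06  0.29  0.02] open 0.0942534866822631 q [-0.06 -0.29  2.06 -0.12  0.77  1.06]
```

View pics/w2.png

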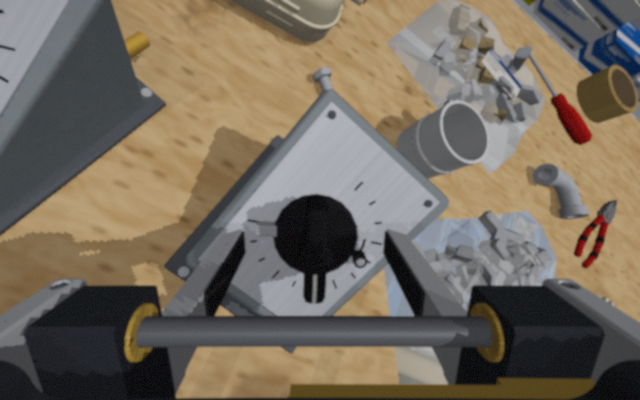

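The wing sits centred between the fingers (line at (314,290), tips at (240,235) and (390,235)). Closing now.

servo_tool(
  targets=[
    [0, 0, 0, 0, 0, 0, 0.6],
    [0, 0, 0, 0, 0, 0, 0.3],
    [0, 0, 0, 0, 0, 0, 0],
    [0, 0, 0, 0, 0, 0, 0],
    [0, 0, 0, 0, 0, 0, 0],
    [0, 0, 0, 0, 0, 0, 0],
    [0, 0, 0, 0, 0, 0, 0],
    [0, 0, 0, 0, 0, 0, 0],
    [0, 0, 0, 0, 0, 0, 0],
    [0, 0, 0, 0, 0, 0, 0],
  ],
)

```text
time_s: 3.75
tool_pos: [0.5393, -0.0042, 0.0986]
tcp_rot: [0.406, 0.381, -0.273, 0.784]
wrist_force: [-0.5, 1.5, 0.7]
opening: 0.0308
```

```bash
python3 go.py 2.418 .017
```

```text
rot [-0.01  0.01 -0.07] shift cm [ 0.   -0.08 -0.07]
TCP in face mm [ 0.3  0.8 17.7] turn of tool 2.417 tilt deg 0.0
t 3.75 F face [-0.3  1.4  1. ] M face [-0.06  0.36  0.03] open 0.030790252280356617 q [-0.06 -0.3   2.06 -0.12  0.77  1.06]
```

Still closing, so I'll wait.

servo_tool(
  targets=[
    [0, 0, 0, 0, 0, 0, 0],
    [0, 0, 0, 0, 0, 0, 0],
    [0, 0, 0, 0, 0, 0, 0],
    [0, 0, 0, 0, 0, 0, 0],
    [0, 0, 0, 0, 0, 0, 0],
    [0, 0, 0, 0, 0, 0, 0],
  ],
)

```text
time_s: 4.25
tool_pos: [0.5394, -0.0044, 0.0987]
tcp_rot: [0.406, 0.381, -0.273, 0.785]
wrist_force: [0.6, -2.2, 0.5]
opening: 0.014
```

```bash
python3 go.py 2.418 .017
```

```text
rot [ 0.02  0.02 -0.06] shift cm [-0.01 -0.06 -0.08]
TCP in face mm [ 0.4  0.6 17.7] turn of tool 2.417 tilt deg 0.0
t 4.25 F face [ 1.1 -2.  -0.2] M face [-0.27  0.3   0.  ] open 0.013963272953537371 q [-0.06 -0.3   2.06 -0.12  0.77  1.06]
```

servo_tool(
  targets=[
    [-1.1, 0.2, 1.6, 0, 0, 0, 0],
    [-3.4, 0.7, 4.9, 0, 0, 0, 0],
    [-5.6, 1.2, 8.2, 0, 0, 0, 0],
    [-7.9, 1.7, 11.5, 0, 0, 0, 0],
    [-10.1, 2.1, 14.7, 0, 0, 0, 0],
    [-12.3, 2.6, 18, 0, 0, 0, 0],
    [-14.6, 3.1, 21.3, 0, 0, 0, 0],
    [-16.8, 3.6, 24.6, 0, 0, 0, 0],
  ],
)

```text
time_s: 4.92
tool_pos: [0.5394, -0.0045, 0.0988]
tcp_rot: [0.188, 0.439, -0.164, 0.863]
wrist_force: [0.7, -1.6, -0.5]
opening: 0.0139
```

```bash
python3 go.py 1.0 .0177
```

```text
rot [-28.66   6.06  41.76] shift cm [-0.05 -0.05 -0.03]
TCP in face mm [ 0.5  0.6 17.7] turn of tool 1.89 tilt deg 0.1
t 4.9167 F face [ 0.5 -1.4 -1. ] M face [-0.21  0.27 -0.02] open 0.013916949854855303 q [-0.06 -0.3   2.06 -0.12  0.77  0.53]
```

servo_tool(
  targets=[
    [-1.2, 0.3, 1.7, 0, 0, 0, 0],
    [-3.6, 0.8, 5.2, 0, 0, 0, 0],
    [-6, 1.3, 8.7, 0, 0, 0, 0],
    [-8.4, 1.8, 12.2, 0, 0, 0, 0],
    [-10.7, 2.3, 15.7, 0, 0, 0, 0],
    [-13.1, 2.8, 19.1, 0, 0, 0, 0],
    [-15.5, 3.3, 22.6, 0, 0, 0, 0],
    [-17.9, 3.8, 26.1, 0, 0, 0, 0],
    [-20.3, 4.3, 29.6, 0, 0, 0, 0],
    [-22.6, 4.8, 33.1, 0, 0, 0, 0],
    [-25, 5.3, 36.6, 0, 0, 0, 0],
    [-27.4, 5.8, 40, 0, 0, 0, 0],
    [-29.8, 6.3, 43.5, 0, 0, 0, 0],
    [-32.2, 6.8, 47, 0, 0, 0, 0],
    [-34.6, 7.3, 50.5, 0, 0, 0, 0],
    [-37, 7.8, 54, 0, 0, 0, 0],
    [-39.3, 8.3, 57.4, 0, 0, 0, 0],
    [-41.7, 8.8, 60.9, 0, 0, 0, 0],
    [-44.1, 9.4, 64.4, 0, 0, 0, 0],
    [-46.5, 9.9, 67.9, 0, 0, 0, 0],
  ],
)

```text
time_s: 6.58
tool_pos: [0.5395, -0.0044, 0.0989]
tcp_rot: [-0.431, 0.438, 0.168, 0.771]
wrist_force: [1.4, -1.7, -0.2]
opening: 0.014
```

```bash
python3 go.py 0.1 .0177
```

```text
rot [-10.95   2.28  16.  ] shift cm [-0.06 -0.05 -0.04]
TCP in face mm [ 0.6  0.6 17.7] turn of tool 0.441 tilt deg 0.1
t 6.5833 F face [ 1.3 -1.3 -1.2] M face [ 0.02  0.08 -0.11] open 0.013956752946160894 q [-0.06 -0.29  2.06 -0.13  0.77 -0.91]
```

servo_tool(
  targets=[
    [-1.4, 0.3, 2, 0, 0, 0, 0],
    [-2.8, 0.6, 4.1, 0, 0, 0, 0],
    [-4.2, 0.9, 6.1, 0, 0, 0, 0],
    [-5.6, 1.2, 8.2, 0, 0, 0, 0],
    [-7, 1.5, 10.2, 0, 0, 0, 0],
    [-8.4, 1.8, 12.3, 0, 0, 0, 0],
    [-9.8, 2.1, 14.3, 0, 0, 0, 0],
    [-11, 2.4, 16, 0, 0, 0, 0],
  ],
)

```text
time_s: 7.25
tool_pos: [0.5395, -0.0044, 0.0988]
tcp_rot: [-0.557, 0.403, 0.24, 0.686]
wrist_force: [-0.2, -1.7, 0.4]
opening: 0.0139
```

```bash
python3 go.py 0 .0177
```

```text
rot [-3.11  0.57  4.64] shift cm [-0.06 -0.05 -0.03]
TCP in face mm [ 0.6  0.7 17.7] turn of tool 0.098 tilt deg 0.1
t 7.25 F face [ 0.3 -1.7  0.2] M face [ 0.    0.19 -0.17] open 0.013877183944737505 q [-0.06 -0.29  2.06 -0.13  0.78 -1.25]
```

servo_tool(
  targets=[
    [-0.6, 0.1, 0.8, 0, 0, 0, 0],
    [-1.1, 0.2, 1.6, 0, 0, 0, 0],
    [-1.7, 0.4, 2.5, 0, 0, 0, 0],
    [-1.7, 0.4, 2.5, 0, 0, 0, 0],
  ],
)

```text
time_s: 7.58
tool_pos: [0.5395, -0.0044, 0.0989]
tcp_rot: [-0.575, 0.397, 0.251, 0.67]
wrist_force: [-0.2, -1.2, -1.2]
opening: 0.0142
```

```bash
python3 go.py 0 .0177
```

```text
rot [-1.4   0.17  2.12] shift cm [-0.06 -0.06 -0.04]
TCP in face mm [ 0.6  0.7 17.7] turn of tool 0.044 tilt deg 0.1
t 7.5833 F face [-0.6 -1.2 -1. ] M face [ 0.01  0.13 -0.12] open 0.01420647715428553 q [-0.06 -0.29  2.06 -0.13  0.78 -1.31]
```

servo_tool(
  targets=[
    [-0.6, 0.1, 0.8, 0, 0, 0, 0],
    [-1.1, 0.2, 1.6, 0, 0, 0, 0],
    [-1.1, 0.2, 1.6, 0, 0, 0, 0],
  ],
)

```text
time_s: 7.83
tool_pos: [0.5395, -0.0044, 0.0988]
tcp_rot: [-0.586, 0.392, 0.258, 0.66]
wrist_force: [-0.5, -1.8, -0.9]
opening: 0.0135
```

```bash
python3 go.py 0 .0177
```

```text
rot [-0.27 -0.04  0.48] shift cm [-0.06 -0.06 -0.03]
TCP in face mm [ 0.6  0.7 17.7] turn of tool 0.009 tilt deg 0.1
t 7.8333 F face [-0.6 -1.9 -0.6] M face [ 0.09  0.17 -0.07] open 0.013459889866709044 q [-0.06 -0.29  2.06 -0.13  0.78 -1.34]
```

servo_tool(
  targets=[
    [-0.6, 0.1, 0.8, 0, 0, 0, 0],
    [-1.1, 0.2, 1.6, 0, 0, 0, 0],
    [-1.1, 0.2, 1.6, 0, 0, 0, 0],
  ],
)

```text
time_s: 8.08
tool_pos: [0.5395, -0.0044, 0.0989]
tcp_rot: [-0.598, 0.388, 0.264, 0.65]
wrist_force: [0.0, -2.0, -0.0]
opening: 0.0139
```

```bash
python3 go.py 0 .0177
```

```text
rot [ 0.86 -0.24 -1.17] shift cm [-0.07 -0.06 -0.04]
TCP in face mm [ 0.6  0.7 17.7] turn of tool -0.026 tilt deg 0.1
t 8.0833 F face [ 0.3 -2.  -0.3] M face [ 0.02  0.15 -0.11] open 0.013856709725909445 q [-0.06 -0.29  2.06 -0.13  0.77 -1.38]
```

servo_tool(
  targets=[
    [-0.6, 0.1, 0.8, 0, 0, 0, 0],
    [-1.1, 0.2, 1.6, 0, 0, 0, 0],
    [-1.1, 0.2, 1.6, 0, 0, 0, 0],
  ],
)

```text
time_s: 8.33
tool_pos: [0.5395, -0.0044, 0.0988]
tcp_rot: [-0.609, 0.383, 0.271, 0.639]
wrist_force: [0.3, -1.7, 0.2]
opening: 0.0141
```

```bash
python3 go.py 0 .0177
```

```text
rot [ 2.   -0.44 -2.82] shift cm [-0.06 -0.06 -0.03]
TCP in face mm [ 0.6  0.7 17.7] turn of tool -0.061 tilt deg 0.1
t 8.3333 F face [ 0.7 -1.6 -0.2] M face [ 0.02  0.21 -0.02] open 0.0140592717075178 q [-0.05 -0.29  2.06 -0.13  0.77 -1.41]
```

servo_tool(
  targets=[
    [-0.6, 0.1, 0.8, 0, 0, 0, 0],
    [-0.8, 0.2, 1.2, 0, 0, 0, 0],
    [-0.8, 0.2, 1.2, 0, 0, 0, 0],
  ],
)

```text
time_s: 8.58
tool_pos: [0.5395, -0.0044, 0.0988]
tcp_rot: [-0.617, 0.379, 0.276, 0.632]
wrist_force: [-0.2, -0.3, 0.8]
opening: 0.0141
```

```bash
python3 go.py 0 .0177
```

```text
rot [ 2.8  -0.65 -4.03] shift cm [-0.06 -0.06 -0.03]
TCP in face mm [ 0.6  0.7 17.7] turn of tool -0.086 tilt deg 0.1
t 8.5833 F face [ 0.3 -0.3  0.7] M face [-0.    0.19 -0.17] open 0.014058334899650424 q [-0.06 -0.29  2.06 -0.13  0.77 -1.44]
```

servo_tool(
  targets=[
    [-0.3, 0.1, 0.4, 0, 0, 0, 0],
    [-0.3, 0.1, 0.4, 0, 0, 0, 0],
  ],
)

```text
time_s: 8.75
tool_pos: [0.5395, -0.0044, 0.0988]
tcp_rot: [-0.62, 0.378, 0.278, 0.629]
wrist_force: [-0.1, -1.9, 0.0]
opening: 0.0138
```

```bash
python3 go.py 0 .0177|tail -2
```

```text
TCP in face mm [ 0.6  0.7 17.7] turn of tool -0.095 tilt deg 0.1
t 8.75 F face [ 0.2 -1.8 -0.1] M face [-0.05  0.18 -0.29] open 0.013847970622058298 q [-0.05 -0.29  2.06 -0.13  0.78 -1.45]
```

servo_tool(
  targets=[
    [-0.3, 0.1, 0.4, 0, 0, 0, 0],
    [-0.3, 0.1, 0.4, 0, 0, 0, 0],
  ],
)

```text
time_s: 8.92
tool_pos: [0.5395, -0.0044, 0.0988]
tcp_rot: [-0.623, 0.378, 0.279, 0.626]
wrist_force: [-0.4, -2.0, 0.6]
opening: 0.0144
```

```bash
python3 go.py 0 .0177|tail -2
```

```text
TCP in face mm [ 0.6  0.7 17.7] turn of tool -0.104 tilt deg 0.2
t 8.9167 F face [ 0.3 -2.   0.5] M face [-0.05  0.21 -0.3 ] open 0.014426305337276528 q [-0.05 -0.29  2.06 -0.13  0.78 -1.46]
```

servo_tool(
  targets=[
    [-0.3, 0.1, 0.4, 0, 0, 0, 0],
    [-0.3, 0.1, 0.4, 0, 0, 0, 0],
  ],
)

```text
time_s: 9.08
tool_pos: [0.5394, -0.0044, 0.0988]
tcp_rot: [0.626, -0.377, -0.281, -0.623]
wrist_force: [-0.6, -2.0, 0.2]
opening: 0.014
```

```bash
python3 go.py 0 .0177|tail -2
python3 - <<'E'
from h import *
im=eyes.grab_frame("wrist"); p=eyes.camera_params("wrist"); np.savez("w3.npz",R=p["R"],t=p["t"]); cv2.imwrite("pics/w3.png",im)
cv2.imwrite("pics/w3c.png",cv2.resize(im[150:350,190:450],None,fx=3,fy=3,interpolation=cv2.INTER_CUBIC))
E
```

```text
TCP in face mm [ 0.5  0.7 17.7] turn of tool -0.113 tilt deg 0.2
t 9.0833 F face [-0.  -2.   0.2] M face [-0.07  0.13 -0.39] open 0.013981441765201769 q [-0.05 -0.29  2.06 -0.13  0.78 -1.46]
```

View pics/w3c.png

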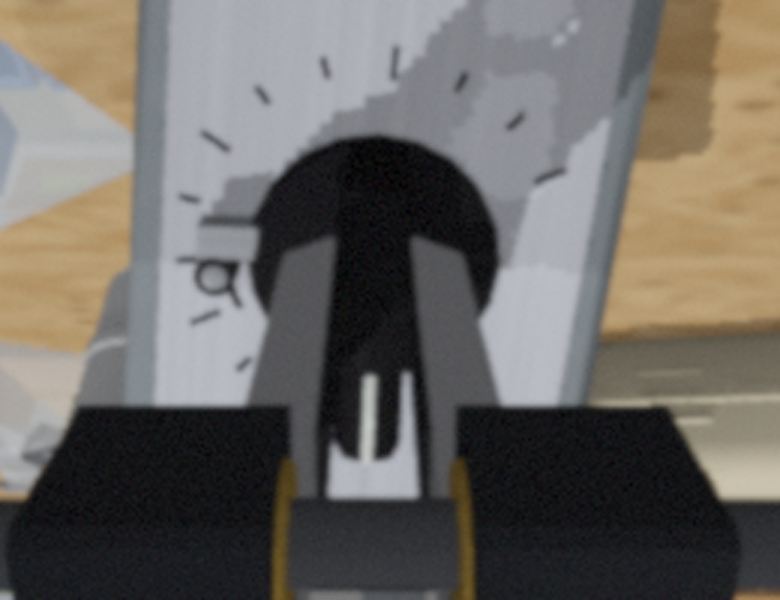

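The view shows the steel lug, about (235,240), up against the post ring at (215,275). The axial moment is climbing past the friction level (-0.39 N m), so this is the stop. I'll keep pressing gently.

servo_tool(
  targets=[
    [-0.3, 0.1, 0.4, 0, 0, 0, 0],
    [-0.6, 0.1, 0.8, 0, 0, 0, 0],
    [-0.6, 0.1, 0.8, 0, 0, 0, 0],
  ],
)

```text
time_s: 9.38
tool_pos: [0.5394, -0.0044, 0.0988]
tcp_rot: [0.631, -0.374, -0.284, -0.617]
wrist_force: [0.1, -1.4, -0.1]
opening: 0.0144
```

```bash
python3 go.py 0 .0177|tail -2
```

```text
TCP in face mm [ 0.5  0.6 17.7] turn of tool -0.131 tilt deg 0.2
t 9.3833 F face [ 0.3 -1.3 -0.3] M face [-0.14  0.18 -0.57] open 0.014445940457158616 q [-0.05 -0.29  2.06 -0.13  0.78 -1.48]
```

servo_tool(
  targets=[
    [-0.3, 0.1, 0.4, 0, 0, 0, 0],
    [-0.3, 0.1, 0.4, 0, 0, 0, 0],
  ],
)

```text
time_s: 9.55
tool_pos: [0.5394, -0.0044, 0.0988]
tcp_rot: [0.634, -0.373, -0.286, -0.614]
wrist_force: [-0.7, -1.3, 0.1]
opening: 0.0142
```

```bash
python3 go.py 0 .0177|tail -2
```

```text
TCP in face mm [ 0.5  0.7 17.7] turn of tool -0.14 tilt deg 0.3
t 9.55 F face [-0.3 -1.5  0.3] M face [-0.1   0.18 -0.56] open 0.014158997115385432 q [-0.05 -0.29  2.06 -0.13  0.78 -1.49]
```

servo_tool(
  targets=[
    [-0.4, 0.1, 0.6, 0, 0, 0, 0],
    [-0.4, 0.1, 0.6, 0, 0, 0, 0],
    [-0.4, 0.1, 0.6, 0, 0, 0, 0],
    [-0.4, 0.1, 0.6, 0, 0, 0, 0],
    [-0.4, 0.1, 0.6, 0, 0, 0, 0],
    [-0.4, 0.1, 0.6, 0, 0, 0, 0],
  ],
)

```text
time_s: 10.05
tool_pos: [0.5394, -0.0044, 0.0988]
tcp_rot: [0.638, -0.372, -0.288, -0.61]
wrist_force: [0.4, -1.4, 0.2]
opening: 0.0145
```

```bash
python3 go.py 0 .0177|tail -2
```

```text
TCP in face mm [ 0.5  0.7 17.7] turn of tool -0.152 tilt deg 0.3
t 10.05 F face [ 0.6 -1.2 -0.3] M face [-0.15  0.17 -0.68] open 0.014472264938938623 q [-0.05 -0.29  2.06 -0.13  0.78 -1.5 ]
```

The stop is felt and held: -0.68 N m for about 0.4 s, roughly 15 N at the lug. Next I ease off a little, open and check.

servo_tool(
  targets=[
    [0.6, -0.1, -0.8, 0, 0, 0, 0],
    [0.8, -0.2, -1.2, 0, 0, 0, 0],
    [0.8, -0.2, -1.2, 0, 0, 0, 0.3],
    [0.8, -0.2, -1.2, 0, 0, 0, 0.5],
    [0.8, -0.2, -1.2, 0, 0, 0, 0.7],
    [0.8, -0.2, -1.2, 0, 0, 0, 0.7],
    [0.8, -0.2, -1.2, 0, 0, 0, 0.7],
    [0.8, -0.2, -1.2, 0, 0, 0, 0.7],
    [0.8, -0.2, -1.2, 0, 0, 0, 0.7],
    [0.8, -0.2, -1.2, 0, 0, 0, 0.7],
  ],
)

```text
time_s: 10.88
tool_pos: [0.5394, -0.0044, 0.0988]
tcp_rot: [0.63, -0.375, -0.283, -0.618]
wrist_force: [-0.8, -0.1, 0.4]
opening: 0.0641
```

```bash
python3 go.py 0 .0177|tail -2
```

```text
TCP in face mm [ 0.5  0.7 17.7] turn of tool -0.127 tilt deg 0.3
t 10.8833 F face [-0.4 -0.2  0.8] M face [ 0.03  0.28 -0.06] open 0.06407069939207068 q [-0.05 -0.29  2.06 -0.13  0.78 -1.47]
```

Free. Retreating along the face normal.

servo_tool(
  targets=[
    [0, 0, 0, -0.6, 0.1, 0.8, 0.7],
    [0, 0, 0, -1.2, 0.3, 1.8, 0.7],
    [0, 0, 0, -2, 0.4, 2.9, 0.7],
    [0, 0, 0, -2.8, 0.6, 4.1, 0.7],
    [0, 0, 0, -3.6, 0.8, 5.3, 0.7],
    [0, 0, 0, -4.4, 0.9, 6.5, 0.7],
    [0, 0, 0, -5.3, 1.1, 7.7, 0.7],
    [0, 0, 0, -6.1, 1.3, 8.9, 0.7],
    [0, 0, 0, -6.7, 1.4, 9.8, 0.7],
    [0, 0, 0, -6.7, 1.4, 9.8, 0.7],
    [0, 0, 0, -6.7, 1.4, 9.8, 0.7],
    [0, 0, 0, -6.7, 1.4, 9.8, 0.7],
  ],
)

```text
time_s: 11.88
tool_pos: [0.4722, 0.0096, 0.1964]
tcp_rot: [0.63, -0.375, -0.284, -0.618]
wrist_force: [0.3, -0.7, -0.1]
opening: 0.0659
```

```bash
python3 go.py 0 .0177|tail -2
python3 - <<'E'
from h import *
p=eyes.camera_params("wrist"); im=eyes.grab_frame("wrist"); d=np.load("pose.npz"); A,c=d["A"],d["c"]
for th in (.1,0,-.1,-.2):
    L=[c+A@[r*np.cos(th),-r*np.sin(th),.045] for r in(.0086,.0276)]; print(th,proj("wrist",L).round(1).tolist())
k=proj("wrist",c[None]+A[:,2]*.03)[0].astype(int); print(k)
x,y=k[0]-100,k[1]-85
cv2.imwrite("pics/w4c.png",cv2.resize(im[max(y,0):y+200,max(x,0):x+210],None,fx=3,fy=3,interpolation=cv2.INTER_CUBIC)); print(x,y)
E
```

```text
TCP in face mm [  0.2   0.3 137. ] turn of tool -0.127 tilt deg 0.3
t 11.8833 F face [ 0.3 -0.6 -0.3] M face [-0.02  0.27 -0.04] open 0.06587404284587761 q [-0.01 -0.54  2.02 -0.13  1.07 -1.47]
0.1 [[311.8, 210.8], [307.6, 228.1]]
0 [[312.6, 210.9], [310.2, 228.6]]
-0.1 [[313.5, 211.0], [313.0, 228.8]]
-0.2 [[314.3, 211.0], [315.7, 228.7]]
[313 198]
213 113
```

View pics/w4c.png

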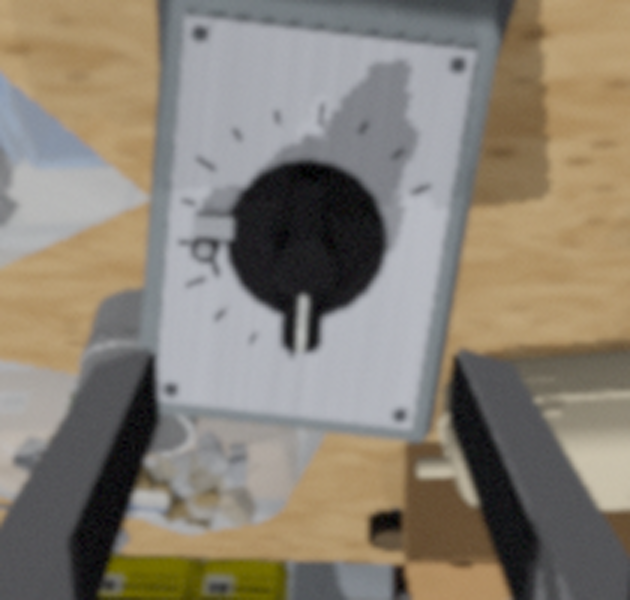

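The line runs from (314,211) to (313,230) in full-frame pixels, which means a turn of about -0.09. The lug rests against the post, and the gripper is clear. Handing in.

```bash
python3 -c "
from plant import robot
print(robot.close_job())"
```

```text
the job is handed in; nothing more can be done
None
```

The regulator is shut off. I turned the wing knob anticlockwise from about 2.42 rad until its lug met the stop post, pressed it there, let go and backed away. I handed the job in at about 12 s of the 58 s allowed.

- **Stop felt:** contact began at about -0.09 rad. The turning moment rose from the usual 0.12 N m of drag to about 0.68 N m and stayed near that for about 0.4 s. That is an estimated 15 N at the lug, above the 4 N needed and below the 45 N limit. It is worked out from the noisy wrist moment, not measured at the lug.
- **Final position:** the last picture shows the lug against the post and the white line at about -0.09 rad (limit 0.04). The tool is about 137 mm off the face with the gripper open and no contact force.
- **Slip:** the tool turned on to about -0.15 rad while pressing, past where the knob stopped. The rubber's give and slip in the grip would account for that.
- **Round knob:** I never moved near it, but I did not measure its pointer again at the end.

No check failed or disagreed.

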